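# Size the bushes through the gauge box and refit its cover

## Task

Lift the loose cover plate off the two pins of the sizing box and lay it flat on the bench. Then try every steel bush from the rubber mat in the gauge bore in the box's deck: let those that fit fall through into the box, and put those that do not fit in the open steel tray. When all the bushes are sorted, seat the cover back on its pins, flat and fully down, without disturbing the small bottle, the petri dish and the timer.

Things in the scene. Friction and masses are not known exactly. Their poses are not given: they have to be found in the camera images.
- sizing_box: fixed closed box 110 (x) x 150 (y) x 75 mm high, clear wall on its -x side, aluminium deck 6 mm thick on top. The only way in is the 26 mm gauge bore in the deck; what passes it slides down a slick chute inside to the -y end. Two 8 mm pins with tapered tips stand 12 mm above the deck at x = +25, y = +62 and -62 mm. Origin: centre of its underside.
- gauge_mouth (a point): centre of the gauge bore at deck-top height, in the box's frame x = -10, y = +40, z = 75 mm; diameter 26 mm; hidden by the cover at the start
- pin_left (a point): foot of the pin at the box's +y end, at deck-top height (x = +25, y = +62, z = 75 mm in the box's frame)
- pin_right (a point): foot of the pin at the box's -y end, at deck-top height (x = +25, y = -62, z = 75 mm in the box's frame)
- cover: loose steel plate 110 (x) x 150 (y) x 5 mm, 0.25 kg, on the box's pins at the start, axes along the box's; two 13 mm holes at x = +25, y = +62 and -62 mm, so it fits one way round only. Black bow handle on top: bar 12 mm wide (x), 84 mm long (y), 14 mm high, its top 36 mm above the plate's top, a leg at each end. Origin: centre of its underside, level with the deck top when fully down.
- cover_hole_left (a point): centre of the cover's hole at its +y end, at the underside
- cover_hole_right (a point): centre of the cover's hole at its -y end, at the underside
- cover_grip (a point): middle of the handle's bar, 34 mm above the cover's underside; pinch across the bar, that is along the cover's x
- mat: flat black rubber mat 170 (x) x 250 (y) x 2 mm, fixed on the bench, on which the bushes stand; origin: centre of its underside
- tray: open rectangular steel tray, fixed, 140 (x) x 170 (y) x 22 mm outside, walls and floor 3 mm thick; origin: centre of its underside
- bush_1: one of the round steel bushes, a short upright cylinder 18 mm high with a shallow recess in its top; its diameter is either 22 mm or 29 mm, which the gauge bore (or the gripper's opening) tells; 50 g; origin: centre of its underside, z along its axis; absent in some starts
- bush_2: one of the round steel bushes, a short upright cylinder 18 mm high with a shallow recess in its top; its diameter is either 22 mm or 29 mm, which the gauge bore (or the gripper's opening) tells; 50 g; origin: centre of its underside, z along its axis; absent in some starts
- bush_3: one of the round steel bushes, a short upright cylinder 18 mm high with a shallow recess in its top; its diameter is either 22 mm or 29 mm, which the gauge bore (or the gripper's opening) tells; 50 g; origin: centre of its underside, z along its axis; absent in some starts
- bush_4: one of the round steel bushes, a short upright cylinder 18 mm high with a shallow recess in its top; its diameter is either 22 mm or 29 mm, which the gauge bore (or the gripper's opening) tells; 50 g; origin: centre of its underside, z along its axis; absent in some starts
- bush_5: one of the round steel bushes, a short upright cylinder 18 mm high with a shallow recess in its top; its diameter is either 22 mm or 29 mm, which the gauge bore (or the gripper's opening) tells; 50 g; origin: centre of its underside, z along its axis; absent in some starts
- bush_6: one of the round steel bushes, a short upright cylinder 18 mm high with a shallow recess in its top; its diameter is either 22 mm or 29 mm, which the gauge bore (or the gripper's opening) tells; 50 g; origin: centre of its underside, z along its axis; absent in some starts
- bottle_small: 100 ml bottle with a wide blue cap, 56 mm wide and 104 mm high; a bystander; origin: centre of its underside
- dish: petri dish 62 mm wide, 15 mm high; a bystander; origin: centre of its underside
- timer: white bench timer 92 x 58 x 23 mm; a bystander; origin: centre of its underside
Mind the look-alikes: they are no part of the job. Leave any green or yellow look-alike of the cover alone.

How it is judged:
By the outcome, as a careful person would: the job done as asked, in the order asked, and still so for the second after the job is handed in, with the robot touching nothing.
Of bush_1, bush_2, bush_3, bush_4, bush_5, bush_6 only 4 to 6 are there at a start; the rules pass over those that are not, and their reading is None.
At some moment in a run one of bush_1, bush_2, bush_3, bush_4, bush_5, bush_6 may be knocked a few centimetres aside while the robot is not near it.
It also fails if it takes over 210 s, if anything falls off the work surface, if the arm or the gripper's body presses on something with over 40 N, if the wrist force passes 120 N, or if a joint passes its speed limit or range.

## Robot

A 6-joint arm with a two-finger parallel gripper is mounted at the origin on the work surface; the furniture and walls round the work are solid. World frame = base frame: x ahead of the robot, y to its left, z up, the work surface at z = 0. Lengths are in m, angles in rad, forces in N, time in s.
With the tool pointing down it reaches from about 0.225 to 0.875 m from the base axis. Payload 3.4 kg.
Tool frame: the origin (TCP) lies between the finger pads; the fingertips stand 19 mm ahead of it and the grasp point (between the pads) is the TCP; z points along the fingers, y is the line along which they close (so a half turn about z gives the same grasp; the last joint's range is limited). The gripper opens to 85 mm and grips with 20 to 120 N. Pads are 22 mm wide; open, the fingers measure 114 mm over their backs; the gripper's body (76 mm by 85 mm) begins 54 mm behind the grasp point. The pads swing forward as they close: fully open they stand 13 mm farther back than shut.
Start: joints at [1.184, 0.276, 1.505, -0, 1.361, -0.121], TCP at [0.151, 0.555, 0.25] pointing down, gripper open.
Joint ranges: [-2.89, 2.89], [-0.75, 2.08], [0.22, 2.7], [-1.18, 4.32], [0.11, 2.71], [-2.7, 2.7]. Speed limits (rad/s): [2.57, 2.57, 3.14, 3.14, 3.14, 3.14].

## Interface

Orientations are given as a unit quaternion [w, x, y, z].
In Python, from rig import get_state, imaging, ticket gives the robot as it stands. The module is installed in compiled form; this text tells all that it offers.
- The arm moves only by the shell command python3 -m inch 'ROWS' [FORCE]. ROWS is JSON, a list of rows, each an object with "claw": the opening, from -1 (shut) to 1 (fully open); "travel": the shift along the world's x, y, z in units of 200 mm (1.0 is 200 mm), a list of three; "turn": the turn about the world's z in units of 180 degrees (1.0 is 180 degrees). A call has 1 to 5 rows; each row is the pose to reach, as a shift and turn from the pose commanded when the call began, turning the shorter way round; what a row does not reach only later rows make up. A row lasts 1/10 s, in which the tool goes at most 50 mm and 8.59 degrees, less where a joint would pass 70% of its speed; a pose out of reach is approached as far as the arm can. A call with a number of a shift or a turn outside -1 to 1 is refused whole. A call with a gripper value outside its range is refused whole. The fingers move at their own pace and stop on an object; FORCE is the grip in N (left out, the last holds). Time passes only in rows, so rows that repeat a pose let the fingers close. It gives the time, the measured TCP pose, the force, the opening and the grip force at its end, in the units of the state.
- get_state(): the state, without advancing time (a new reading comes with each control period).
- imaging.get_image(name): name is "side" or "top" or "wrist"; returns the picture (420x560x3 uint8, red, green, blue); there is no depth.
- imaging.camera_params(name): a dict with "camera_matrix" (3x3 intrinsics, pixels), "cam_to_world" (4x4, takes a point from camera to world coordinates); the wrist camera has in their place "T_tool_cam" (4x4, takes a point from camera to tool coordinates, whose origin is the TCP and whose axes are the flange's). Camera axes: x right, y down, z forward; pixel columns grow to the right and rows downward; lengths in m; the calibration is good to about 2 mm. A picture is of the moment at which its call begins: read the wrist's pose just before it. camera_params takes no time and is no camera call.
- ticket.sign_off(): hands the job in; it is judged then, once.
The state is a dict: "clock": time; "qpos": joint angles; "qd": joint speeds; "effort": joint torques, N m; "position": TCP position; "ee_rot": TCP orientation; "contact_force": force on the tool from outside, world axes, zero at the start; "moment": the same for the moment, N m; "width": finger opening in m; "gripper_force": force on a finger pad.
Only numpy, scipy, OpenCV 4.12 (cv2) and the standard library are available. Lean on these libraries where they do the work, as an engineer would, in place of code of your own. Each camera call takes 0.05 s, during which the arm holds its last target. There are 200 camera calls.

## Working session

There is one attempt and no reset: what is moved stays moved. The work goes in short steps, Python scripts to look and compute and a shell command to move; the robot and the scene stay as the last step left them, time stands still between calls to the robot, and variables do not carry over. Pictures are saved under pics/ and viewed, at most 14 in all, crops included, and the job is handed in when it is done.

```bash
mkdir -p pics
cat > h.py <<'E'
import numpy as np, cv2
from rig import get_state, imaging
from scipy.spatial.transform import Rotation as R
def grab(n,f=None):
    s=get_state(); im=imaging.get_image(n)[:,:,::-1].copy()
    if f: cv2.imwrite('pics/'+f,im)
    return s,im
def cam(n,s=None):
    p=imaging.camera_params(n); K=np.array(p['camera_matrix'])
    if n=='wrist':
        T=np.eye(4); q=s['ee_rot']; T[:3,:3]=R.from_quat([q[1],q[2],q[3],q[0]]).as_matrix(); T[:3,3]=s['position']
        return K,T@np.array(p['T_tool_cam'])
    return K,np.array(p['cam_to_world'])
def ray(n,uv,z,s=None):
    K,T=cam(n,s); d=T[:3,:3]@np.linalg.inv(K)@[uv[0],uv[1],1]; o=T[:3,3]
    return o+d*(z-o[2])/d[2]
def proj(n,P,s=None):
    K,T=cam(n,s); p=K@(T[:3,:3].T@(np.array(P)-T[:3,3])); return p[:2]/p[2]
E
python3 - <<'E'
from h import *
s,a=grab('top','t0.png'); grab('side','s0.png'); print(s)
for n in('top','side'): print(cam(n))
print(imaging.camera_params('wrist'))
E
```

```text
{'clock': 0.0, 'qpos': array([ 1.18399394e+00,  2.76586952e-01,  1.50614995e+00, -3.24817339e-05,
        1.36070290e+00, -1.20991994e-01]), 'qd': array([ 5.92256760e-04,  1.16799701e-04,  2.39015790e-05,  8.88708252e-04,
       -2.55480118e-03, -1.83345736e-03]), 'effort': array([-1.89178507e-03, -4.16754842e+01, -2.45801747e+01, -3.77747847e-04,
        1.10471903e-02,  4.82787527e-06]), 'position': array([0.1508668 , 0.55433121, 0.24943757]), 'ee_rot': array([-2.16610094e-04,  1.32510844e-01,  9.91181125e-01, -8.97954000e-04]), 'contact_force': array([-0.55253393, -0.28311419,  0.29020446]), 'moment': array([-0.02737065,  0.0036535 ,  0.02261911]), 'gripper_force': 0.0, 'width': 0.08517565619381177}
(array([[380.92896438,   0.        , 279.17226509],
       [  0.        , 380.92896438, 214.24971727],
       [  0.        ,   0.        ,   1.        ]]), array([[ 0.00321982, -0.99773211,  0.06723298,  0.34275429],
       [-0.99999017, -0.00300749,  0.00325906, -0.00925264],
       [-0.00304946, -0.06724281, -0.99773198,  1.30422596],
       [ 0.        ,  0.        ,  0.        ,  1
[... 244 characters left out ...]
013516,  0.45257739, -0.85878333,  1.30315572],
       [-0.01942121, -0.88673201, -0.46187569,  0.79400375],
       [ 0.        ,  0.        ,  0.        ,  1.        ]]))
{'camera_matrix': array([[364.07503458,   0.        , 284.28360863],
       [  0.        , 364.07503458, 207.87491554],
       [  0.        ,   0.        ,   1.        ]]), 'T_tool_cam': array([[-4.30468147e-04, -9.50706374e-01, -3.10092253e-01,
         7.99812471e-02],
       [ 9.99999757e-01, -5.79074073e-04,  3.87179520e-04,
        -1.10363737e-03],
       [-5.47660422e-04, -3.10092011e-01,  9.50706393e-01,
        -1.23737951e-01],
       [ 0.00000000e+00,  0.00000000e+00,  0.00000000e+00,
         1.00000000e+00]])}
```

View pics/t0.png

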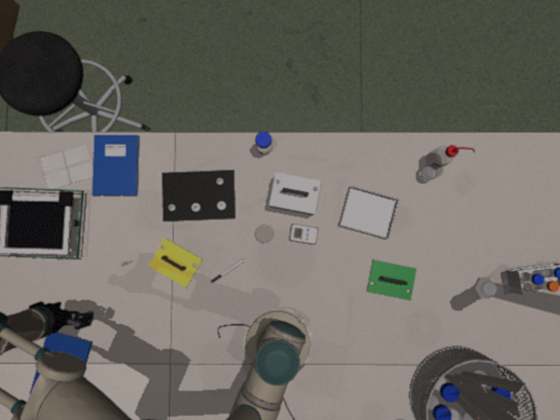

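View pics/s0.png

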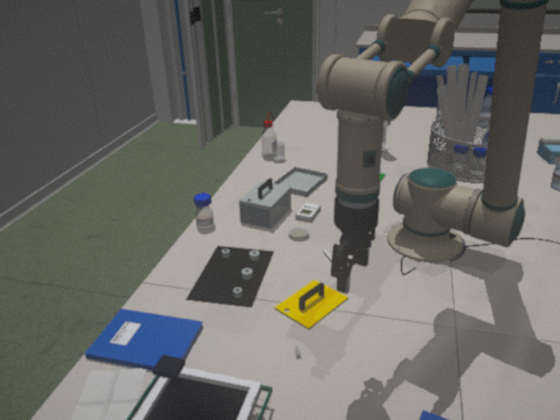

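Run:
```python
from h import *
im=cv2.imread('pics/t0.png')
for n,uv,z in [('cover',(295,191),.08),('mat',(199,195),.002),('tray',(369,213),.02),('timer',(304,234),.02),('dish',(264,233),.015),('bottle',(264,140),.1),('green',(392,280),.0),('yellow',(175,263),0),('flask',(430,172),.05),('dark',(460,298),0),
 ('b1',(220,182),.02),('b2',(172,208),.02),('b3',(196,208),.02),('b4',(222,206),.02),('free',(440,225),0)]:
  print(n,ray('top',uv,z).round(3))
c=im[120:270,150:450]; cv2.imwrite('pics/t0c.png',cv2.resize(c,None,fx=2.6,fy=2.6,interpolation=cv2.INTER_CUBIC))
g=cv2.cvtColor(im,cv2.COLOR_BGR2GRAY)
# bright blobs on mat
m=np.zeros_like(g); m[176:217,167:232]=(g[176:217,167:232]>80)*255
n,l,st,ce=cv2.connectedComponentsWithStats(m)
for i in range(1,n):
  if st[i,4]>10: print(ce[i],st[i,4],ray('top',ce[i],.015).round(3))
# white box top
m=(g>150).astype(np.uint8)*255; m[:, :267]=0; m[:,400:]=0;m[:170]=0;m[245:]=0
for c in cv2.findContours(m,0,2)[0]:
  if cv2.contourArea(c)>200:
    r=cv2.minAreaRect(c); print('rect',r,[ray('top',p,.08).round(3)[:2] for p in cv2.boxPoints(r)])
```

```text
cover [ 0.501 -0.056  0.08 ]
mat [0.496 0.271 0.002]
tray [ 0.434 -0.308  0.02 ]
timer [ 0.363 -0.089  0.02 ]
dish [0.366 0.046 0.015]
bottle [0.663 0.044 0.1  ]
green [ 0.208 -0.388  0.   ]
yellow [0.263 0.349 0.   ]
flask [ 0.569 -0.506  0.05 ]
dark [ 0.149 -0.616  0.   ]
b1 [0.539 0.196 0.02 ]
b2 [0.449 0.358 0.02 ]
b3 [0.45  0.277 0.02 ]
b4 [0.457 0.189 0.02 ]
free [ 0.395 -0.555  0.   ]
[219.5 181. ] 40 [0.543 0.199 0.015]
[221. 205.] 69 [0.461 0.193 0.015]
[195.39705882 206.83823529] 68 [0.454 0.28  0.015]
[171.44736842 207.07894737] 38 [0.453 0.361 0.015]
rect ((303.5810852050781, 233.51351928710938), (24.00225257873535, 14.631509780883789), 9.462322235107422) [array([ 0.347, -0.042]), array([ 0.393, -0.05 ]), array([ 0.38 , -0.126]), array([ 0.334, -0.118])]
rect ((367.3679504394531, 212.4622802734375), (46.29051208496094, 36.675270080566406), 15.945394515991211) [array([ 0.395, -0.201]), array([ 0.509, -0.235]), array([ 0.469, -0.378]), array([ 0.355, -0.343])]
rect ((294.4584045410156, 191.96826171875), (46.918357849121094, 33.35273361206055), 10.784297943115234) [array([0.458, 0.03 ]), array([0.565, 0.01 ]), array([ 0.537, -0.139]), array([ 0.43 , -0.119])]
```

View pics/t0c.png

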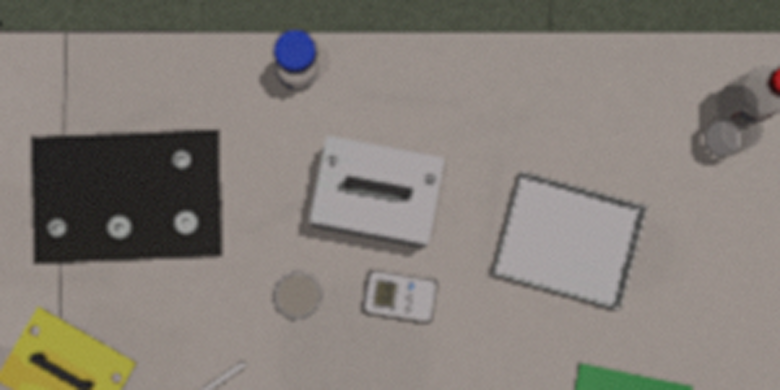

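```bash
python3 -m inch '[{"claw":1,"travel":[0.12,-0.2,0],"turn":-0.045},{"claw":1,"travel":[0.23,-0.4,0],"turn":-0.09},{"claw":1,"travel":[0.35,-0.6,0],"turn":-0.135},{"claw":1,"travel":[0.47,-0.8,0],"turn":-0.18},{"claw":1,"travel":[0.58,-1,0],"turn":-0.225}]'
python3 -m inch '[{"claw":1,"travel":[0.12,-0.2,0],"turn":-0.045},{"claw":1,"travel":[0.23,-0.4,0],"turn":-0.09},{"claw":1,"travel":[0.35,-0.6,0],"turn":-0.135},{"claw":1,"travel":[0.47,-0.8,0],"turn":-0.18},{"claw":1,"travel":[0.58,-1,0],"turn":-0.225}]'
python3 -m inch '[{"claw":1,"travel":[0.12,-0.2,0],"turn":-0.02},{"claw":1,"travel":[0.23,-0.4,0],"turn":-0.024},{"claw":1,"travel":[0.35,-0.6,0],"turn":-0.024},{"claw":1,"travel":[0.47,-0.8,0],"turn":-0.024},{"claw":1,"travel":[0.58,-1.05,0],"turn":-0.024}]'
python3 -m inch '[{"claw":1,"travel":[0,0,0],"turn":0},{"claw":1,"travel":[0,0,0],"turn":0},{"claw":1,"travel":[0,0,0],"turn":0}]'
python3 - <<'E'
from h import *
s,im=grab('wrist','w1.png'); print(s['position'],s['ee_rot'],s['qpos'])
E
```

```text
clock: 0.6
position: [0.2675, 0.3531, 0.25]
ee_rot: [0.0, 0.47, 0.883, -0.0]
contact_force: [0.2, 0.4, 0.2]
width: 0.0855
gripper_force: 0.0
clock: 1.1
position: [0.3836, 0.1531, 0.2502]
ee_rot: [0.0, 0.746, 0.665, 0.0]
contact_force: [0.4, -0.5, 0.0]
width: 0.0853
gripper_force: 0.0
clock: 1.4
position: [0.3823, 0.1555, 0.2501]
ee_rot: [-0.001, 0.744, 0.668, -0.0]
contact_force: [0.0, 0.0, -0.0]
width: 0.0853
gripper_force: 0.0
[0.38232484 0.15547093 0.25006936] [-5.32326355e-04  7.44080608e-01  6.68089598e-01 -2.31996065e-04] [2.16677262e-01 2.77386589e-02 1.81345866e+00 7.24198440e-04
 1.30132357e+00 3.24003457e-01]out of range
```

View pics/w1.png

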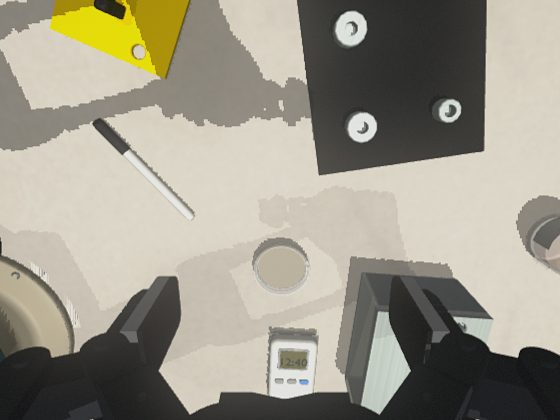

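```bash
python3 -m inch '[{"claw":1,"travel":[0.12,-0.25,0.1],"turn":-0.02},{"claw":1,"travel":[0.23,-0.5,0.15],"turn":-0.022},{"claw":1,"travel":[0.35,-0.7,0.15],"turn":-0.022},{"claw":1,"travel":[0.47,-0.85,0.15],"turn":-0.022},{"claw":1,"travel":[0.59,-1,0.15],"turn":-0.022}]'
python3 -m inch '[{"claw":1,"travel":[0,-0.25,0],"turn":0},{"claw":1,"travel":[0,-0.25,0],"turn":0},{"claw":1,"travel":[0,-0.25,0],"turn":0},{"claw":1,"travel":[0,-0.25,0],"turn":0}]'
python3 - <<'E'
from h import *
s,im=grab('wrist','w2.png'); print(s['position'],s['ee_rot'],s['qpos'])
import pickle; pickle.dump(s,open('w2.pkl','wb'))
E
```

```text
clock: 1.95
position: [0.5023, -0.0456, 0.2806]
ee_rot: [0.001, 0.766, 0.642, 0.0]
contact_force: [0.3, 1.9, -0.3]
width: 0.0857
gripper_force: 0.0
clock: 2.35
position: [0.5008, -0.0932, 0.2802]
ee_rot: [-0.001, 0.766, 0.642, 0.0]
contact_force: [-0.7, 0.1, 1.1]
width: 0.0856
gripper_force: 0.0
[ 0.50080758 -0.09316738  0.28023062] [-5.11596584e-04  7.66303812e-01  6.42478150e-01  1.82002558e-04] [-3.21174865e-01  1.60531650e-01  1.58496472e+00  8.59402975e-04
  1.39677679e+00 -1.45983469e-01]
```

View pics/w2.png

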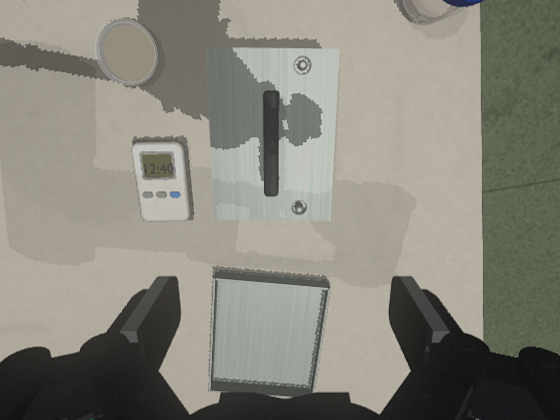

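Run:
```python
from h import *
import pickle; s=pickle.load(open('w2.pkl','rb')); im=cv2.imread('pics/w2.png')
hsv=cv2.cvtColor(im,cv2.COLOR_BGR2HSV)[:,:,2]
m=((hsv<60)*255).astype(np.uint8); m[:80]=0;m[205:]=0;m[:,:250]=0;m[:,290:]=0
c=max(cv2.findContours(m,0,2)[0],key=cv2.contourArea); r=cv2.minAreaRect(c);print(r)
P=[ray('wrist',p,.116,s) for p in cv2.boxPoints(r)]; print(np.round(P,4)); 
print('bar',ray('wrist',r[0],.116,s))
a=ray('wrist',(302,65),.087,s);b=ray('wrist',(299,207),.087,s);d=a-b
yaw=np.degrees(np.arctan2(-d[0],d[1]));print('pins',a,b,np.linalg.norm(d),'yaw',yaw)
y=np.radians(yaw);c_=(a+b)/2-25e-3*np.array([np.cos(y),np.sin(y),0]);print('centre from pins',c_)
q=s['ee_rot'];t=R.from_quat([q[1],q[2],q[3],q[0]]).as_matrix();print('toolyaw',np.degrees(np.arctan2(t[1,1],t[0,1])))
Z=im[40:230,200:345];cv2.imwrite('pics/w2c.png',cv2.resize(Z,None,fx=3.1,fy=3.1))
```

```text
((270.5, 123.0), (64.0, 15.0), 90.0)
[[ 0.4979 -0.014   0.116 ]
 [ 0.5091 -0.016   0.116 ]
 [ 0.5003 -0.0636  0.116 ]
 [ 0.4886 -0.0615  0.116 ]]
bar [ 0.49910366 -0.03812914  0.116     ]
pins [5.31357530e-01 3.88392349e-04 8.70000000e-02] [ 0.50926338 -0.11873453  0.087     ] 0.1211545419308862 yaw -10.5074490706444
centre from pins [ 0.49572968 -0.05461399  0.087     ]
toolyaw -10.04625493503666
```

View pics/w2c.png

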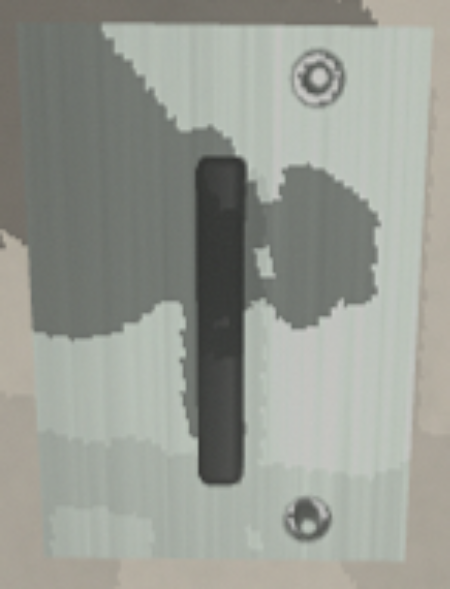

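Run:
```python
from h import *
import pickle; s=pickle.load(open('w2.pkl','rb'))
y=np.radians(-10.5)
for e in ((272,90.5),(271,196.3),(271.3,143)): print(ray('wrist',e,.116,s))
for z in (.081,.087): print((ray('wrist',(302.5,65),z,s)+ray('wrist',(299,207),z,s))/2-.025*np.array([np.cos(y),np.sin(y),0]))
print(ray('side',(10,10),0)*0, [proj('side',p) for p in ((.5,-.055,.116),)])
```

```text
[ 0.50467434 -0.01482325  0.116     ]
[ 0.48851371 -0.09616391  0.116     ]
[ 0.4968579  -0.05334325  0.116     ]
[ 0.49604959 -0.05547336  0.081     ]
[ 0.49592896 -0.05465269  0.087     ]
[ 0. -0.  0.] [array([263.51722334, 183.17377039])]
```

```bash
python3 -m inch '[{"claw":0.2,"travel":[-0.02,0.193,0],"turn":-0.0036},{"claw":0.2,"travel":[-0.02,0.193,-0.25],"turn":-0.0036},{"claw":0.2,"travel":[-0.02,0.193,-0.5],"turn":-0.0036},{"claw":0.2,"travel":[-0.02,0.193,-0.7],"turn":-0.0036},{"claw":0.2,"travel":[-0.02,0.193,-0.7],"turn":-0.0036}]' 60
python3 -m inch '[{"claw":0.2,"travel":[0,0,-0.08],"turn":0},{"claw":0.2,"travel":[0,0,-0.145],"turn":0},{"claw":0.2,"travel":[0,0,-0.145],"turn":0},{"claw":-1,"travel":[0,0,-0.145],"turn":0},{"claw":-1,"travel":[0,0,-0.145],"turn":0}]'
python3 -m inch '[{"claw":-1,"travel":[0,0,0],"turn":0},{"claw":-1,"travel":[0,0,0],"turn":0},{"claw":-1,"travel":[0,0,0],"turn":0},{"claw":-1,"travel":[0,0,0],"turn":0},{"claw":-1,"travel":[0,0,0],"turn":0}]'
```

```text
clock: 2.9
position: [0.4925, -0.0536, 0.136]
ee_rot: [-0.005, 0.77, 0.638, -0.003]
contact_force: [-1.1, -0.3, 0.1]
width: 0.0513
gripper_force: 0.0
clock: 3.4
position: [0.4983, -0.0565, 0.1131]
ee_rot: [0.001, 0.77, 0.637, 0.001]
contact_force: [-0.2, -0.6, 1.6]
width: 0.0227
gripper_force: 0.0
clock: 3.9
position: [0.4978, -0.0566, 0.1129]
ee_rot: [0.001, 0.771, 0.637, 0.001]
contact_force: [-2.1, 1.0, 6.4]
width: 0.0108
gripper_force: 61.0
```

```bash
python3 -m inch '[{"claw":-1,"travel":[0,0,0.05],"turn":0},{"claw":-1,"travel":[0,0,0.15],"turn":0},{"claw":-1,"travel":[0,0,0.3],"turn":0},{"claw":-1,"travel":[0,0,0.5],"turn":0},{"claw":-1,"travel":[0,0,0.5],"turn":0}]'
python3 -m inch '[{"claw":-1,"travel":[-0.03,-0.15,0],"turn":0},{"claw":-1,"travel":[-0.07,-0.35,0],"turn":0},{"claw":-1,"travel":[-0.11,-0.55,0],"turn":0},{"claw":-1,"travel":[-0.15,-0.75,0],"turn":0},{"claw":-1,"travel":[-0.19,-0.95,0],"turn":0}]'
python3 -m inch '[{"claw":-1,"travel":[-0.05,-0.2,0],"turn":0},{"claw":-1,"travel":[-0.09,-0.4,0],"turn":0},{"claw":-1,"travel":[-0.13,-0.6,0],"turn":0},{"claw":-1,"travel":[-0.17,-0.8,0],"turn":0},{"claw":-1,"travel":[-0.19,-0.95,0],"turn":0}]'
python3 -m inch '[{"claw":-1,"travel":[-0.06,-0.2,0],"turn":0},{"claw":-1,"travel":[-0.12,-0.4,0],"turn":0},{"claw":-1,"travel":[-0.12,-0.6,0],"turn":0},{"claw":-1,"travel":[-0.12,-0.6,0],"turn":0},{"claw":-1,"travel":[-0.12,-0.6,0],"turn":0}]'
python3 - <<'E'
from h import *
grab('top','t1.png')
E
```

```text
clock: 4.4
position: [0.5004, -0.0575, 0.217]
ee_rot: [0.005, 0.771, 0.637, 0.003]
contact_force: [1.4, -0.5, -2.1]
width: 0.011
gripper_force: 59.8
clock: 4.9
position: [0.458, -0.2477, 0.2108]
ee_rot: [-0.001, 0.771, 0.637, -0.0]
contact_force: [0.7, -0.5, -1.2]
width: 0.0106
gripper_force: 59.8
clock: 5.4
position: [0.4197, -0.4388, 0.2105]
ee_rot: [-0.0, 0.771, 0.637, -0.0]
contact_force: [0.5, 0.1, -1.8]
width: 0.0108
gripper_force: 59.8
clock: 5.9
position: [0.3963, -0.5567, 0.2097]
ee_rot: [-0.002, 0.771, 0.637, 0.0]
contact_force: [-0.0, 0.7, -2.5]
width: 0.0107
gripper_force: 59.8
```

View pics/t1.png

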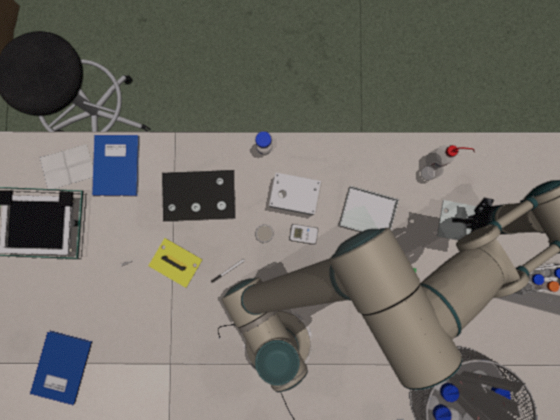

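```bash
python3 -m inch '[{"claw":-1,"travel":[0,0,-0.25],"turn":0},{"claw":-1,"travel":[0,0,-0.5],"turn":0},{"claw":-1,"travel":[0,0,-0.7],"turn":0},{"claw":-1,"travel":[0,0,-0.82],"turn":0},{"claw":-1,"travel":[0,0,-0.82],"turn":0}]'
python3 -m inch '[{"claw":-1,"travel":[0,0,-0.02],"turn":0},{"claw":-1,"travel":[0,0,-0.03],"turn":0},{"claw":-1,"travel":[0,0,-0.035],"turn":0},{"claw":-1,"travel":[0,0,-0.035],"turn":0}]'
```

```text
clock: 6.45
position: [0.3957, -0.5518, 0.043]
ee_rot: [-0.005, 0.77, 0.638, 0.001]
contact_force: [0.0, -0.0, -1.4]
width: 0.0106
gripper_force: 59.7
clock: 6.85
position: [0.3975, -0.5571, 0.0418]
ee_rot: [0.001, 0.771, 0.637, -0.0]
contact_force: [-1.0, -0.6, -2.9]
width: 0.011
gripper_force: 59.8
```

```bash
python3 -m inch '[{"claw":-1,"travel":[0,0,-0.01],"turn":0},{"claw":-1,"travel":[0,0,-0.01],"turn":0},{"claw":-1,"travel":[0,0,-0.01],"turn":0}]'
python3 -m inch '[{"claw":-1,"travel":[0,0,-0.01],"turn":0},{"claw":-1,"travel":[0,0,-0.01],"turn":0},{"claw":-1,"travel":[0,0,-0.01],"turn":0}]'
```

```text
clock: 7.15
position: [0.397, -0.5566, 0.0384]
ee_rot: [0.0, 0.771, 0.637, 0.0]
contact_force: [0.2, -0.2, -2.9]
width: 0.0109
gripper_force: 59.8
clock: 7.45
position: [0.3971, -0.5568, 0.0379]
ee_rot: [0.0, 0.771, 0.637, -0.0]
contact_force: [-1.6, 1.7, 5.3]
width: 0.0108
gripper_force: 60.9
```

```bash
python3 -m inch '[{"claw":-0.2,"travel":[0,0,0.01],"turn":0},{"claw":0.2,"travel":[0,0,0.01],"turn":0},{"claw":0.2,"travel":[0,0,0.01],"turn":0},{"claw":0.2,"travel":[0,0,0.01],"turn":0}]'
python3 -m inch '[{"claw":0.2,"travel":[0,0,0.2],"turn":0},{"claw":0.2,"travel":[0,0,0.45],"turn":0},{"claw":0.2,"travel":[0,0,0.7],"turn":0},{"claw":0.2,"travel":[0,0,0.95],"turn":0},{"claw":0.2,"travel":[0,0.1,1],"turn":0}]'
python3 -m inch '[{"claw":0.2,"travel":[0.04,0.2,0],"turn":0},{"claw":0.2,"travel":[0.08,0.4,0],"turn":0},{"claw":0.2,"travel":[0.12,0.6,0],"turn":0},{"claw":0.2,"travel":[0.16,0.8,0],"turn":0},{"claw":0.2,"travel":[0.2,1,0],"turn":0}]'
python3 -m inch '[{"claw":0.2,"travel":[0.04,0.2,0],"turn":0},{"claw":0.2,"travel":[0.08,0.4,0],"turn":0},{"claw":0.2,"travel":[0.12,0.6,0],"turn":0},{"claw":0.2,"travel":[0.16,0.8,0],"turn":0},{"claw":0.2,"travel":[0.2,1,0],"turn":0}]'
python3 -m inch '[{"claw":0.2,"travel":[0.05,0.2,0],"turn":0},{"claw":0.2,"travel":[0.1,0.2,0],"turn":0},{"claw":0.2,"travel":[0.1,0.2,0],"turn":0},{"claw":0.2,"travel":[0.1,0.2,0],"turn":0},{"claw":0.2,"travel":[0.1,0.2,0],"turn":0}]'
python3 - <<'E'
from h import *
import pickle
s,im=grab('wrist','w3.png'); print(s['position'],s['ee_rot'])
pickle.dump(s,open('w3.pkl','wb'))
cv2.imwrite('pics/w3c.png',cv2.resize(im[:300,130:430],None,fx=2,fy=2))
E
```

```text
clock: 7.85
position: [0.3971, -0.5566, 0.0382]
ee_rot: [0.0, 0.771, 0.637, 0.0]
contact_force: [0.2, -0.6, 0.9]
width: 0.051
gripper_force: 0.0
clock: 8.35
position: [0.3986, -0.5411, 0.2454]
ee_rot: [0.007, 0.771, 0.637, -0.002]
contact_force: [0.4, 1.2, 0.5]
width: 0.0512
gripper_force: 0.0
clock: 8.85
position: [0.4368, -0.3344, 0.2376]
ee_rot: [-0.0, 0.771, 0.637, 0.0]
contact_force: [0.5, 0.5, -0.5]
width: 0.0513
gripper_force: 0.0
clock: 9.35
position: [0.4766, -0.1345, 0.2378]
ee_rot: [-0.0, 0.771, 0.637, -0.0]
contact_force: [0.3, -0.1, 0.3]
width: 0.0512
gripper_force: 0.0
clock: 9.85
position: [0.4966, -0.0977, 0.238]
ee_rot: [-0.0, 0.771, 0.637, -0.0]
contact_force: [-0.5, 0.9, -0.2]
width: 0.0512
gripper_force: 0.0
[ 0.49656602 -0.09767513  0.23799509] [-1.59278659e-04  7.71230726e-01  6.36555553e-01 -4.12158032e-04]
```

View pics/w3c.png

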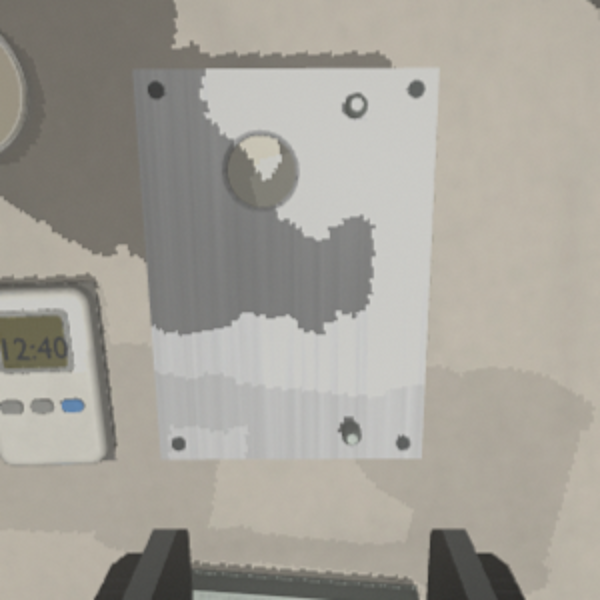

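Run:
```python
from h import *
import pickle; s=pickle.load(open('w3.pkl','rb'))
f=lambda u,v,z: ray('wrist',(u/2+130,v/2),z,s)
C=np.array([f(*p,.075) for p in((134,70),(439,68),(161,459),(423,459))]);print(C.round(4),C.mean(0))
print('bore',f(261,170,.075),'r',np.linalg.norm(f(298,170,.075)-f(223,170,.075)))
d=(C[0]+C[1]-C[2]-C[3])/2;print(np.linalg.norm(d),np.linalg.norm(C[1]-C[0]),'yaw',np.degrees(np.arctan2(-d[0],d[1])))
y=np.radians(-10.7);c=C.mean(0);print('pred bore',c[0]+np.cos(y)*-.01-np.sin(y)*.04,c[1]+np.sin(y)*-.01+np.cos(y)*.04)
# bushes from w1 (pose then)
s1=dict(position=[.3823,.1555,.25],ee_rot=[-.0005,.74408,.66809,-.0002])
for p in((350,28),(362,127),(448,110)): print(ray('wrist',p,.02,s1))
```

```text
[[ 0.4564  0.0277  0.075 ]
 [ 0.5639  0.0076  0.075 ]
 [ 0.4282 -0.1193  0.075 ]
 [ 0.5369 -0.1403  0.075 ]] [ 0.49633008 -0.05606041  0.075     ]
bore [ 0.49397535 -0.01417051  0.075     ] r 0.027985015767363525
0.1499739951350619 0.10934614741015178 yaw -10.597026191916324
pred bore 0.4939306165873442 -0.014899230174926156
[0.4530082  0.27847799 0.02      ]
[0.45991058 0.19177951 0.02      ]
[0.54084166 0.19876818 0.02      ]
```

```bash
python3 -m inch '[{"claw":0.2,"travel":[0,0.2,0],"turn":0},{"claw":0.2,"travel":[0,0.4,0],"turn":0},{"claw":0.2,"travel":[0,0.6,0],"turn":0},{"claw":0.2,"travel":[0,0.8,0],"turn":0},{"claw":0.2,"travel":[0,1,0],"turn":0}]'
python3 -m inch '[{"claw":0.2,"travel":[0,0.2,0],"turn":0},{"claw":0.2,"travel":[0,0.4,0],"turn":0},{"claw":0.2,"travel":[0,0.4,0],"turn":0},{"claw":0.2,"travel":[0,0.4,0],"turn":0},{"claw":0.2,"travel":[0,0.4,0],"turn":0}]'
cat > bush.py <<'E'
from h import *
import sys
s,im=grab('wrist',sys.argv[1]); print('tcp',s['position'].round(4))
g=cv2.cvtColor(im,cv2.COLOR_BGR2GRAY)
m=((g>110)*255).astype(np.uint8); m[290:]=0
m=cv2.morphologyEx(m,cv2.MORPH_CLOSE,np.ones((5,5)))
cs,_=cv2.findContours(m,cv2.RETR_LIST,2)
for c in cs:
  if 150<cv2.contourArea(c)<4000:
    (u,v),r=cv2.minEnclosingCircle(c); p=ray('wrist',(u,v),.02,s); d=np.linalg.norm(ray('wrist',(u+r,v),.02,s)-p)*2
    if .015<d<.045 and cv2.contourArea(c)>.6*np.pi*r*r:
      f=cv2.mean(im,None); print((round(u),round(v)),'pos',p.round(4),'dia',round(d,4),'units from tcp',((p-s['position'])/.2).round(3))
E
python3 bush.py w4.png
```

```text
clock: 10.4
position: [0.497, 0.1038, 0.2384]
ee_rot: [0.0, 0.771, 0.636, 0.0]
contact_force: [1.1, -0.8, -0.0]
width: 0.0513
gripper_force: 0.0
clock: 10.9
position: [0.4971, 0.1819, 0.2382]
ee_rot: [0.0, 0.771, 0.637, -0.0]
contact_force: [-0.2, -0.1, -0.1]
width: 0.0511
gripper_force: 0.0
tcp [0.4971 0.1819 0.2382]
(245, 172) pos [0.4602 0.1921 0.02  ] dia 0.0292 units from tcp [-0.185  0.051 -1.091]
(329, 149) pos [0.5426 0.1984 0.02  ] dia 0.0221 units from tcp [ 0.228  0.082 -1.091]
(217, 79) pos [0.4544 0.2788 0.02  ] dia 0.0298 units from tcp [-0.213  0.484 -1.091]
```

View pics/w4.png

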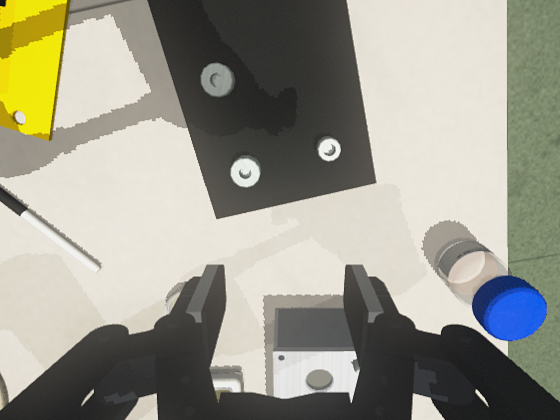

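```bash
python3 -m inch '[{"claw":0.2,"travel":[0.228,0.082,-0.1],"turn":0},{"claw":0.2,"travel":[0.228,0.082,-0.35],"turn":0},{"claw":0.2,"travel":[0.228,0.082,-0.6],"turn":0},{"claw":0.2,"travel":[0.228,0.082,-0.8],"turn":0},{"claw":0.2,"travel":[0.228,0.082,-0.8],"turn":0}]' 30
python3 -m inch '[{"claw":0.2,"travel":[0,0,-0.1],"turn":0},{"claw":0.2,"travel":[0,0,-0.2],"turn":0},{"claw":0.2,"travel":[0,0,-0.236],"turn":0},{"claw":0.2,"travel":[0,0,-0.236],"turn":0},{"claw":0.2,"travel":[0,0,-0.236],"turn":0}]'
python3 -m inch '[{"claw":-0.4,"travel":[0,0,0],"turn":0},{"claw":-0.7,"travel":[0,0,0],"turn":0},{"claw":-0.7,"travel":[0,0,0],"turn":0},{"claw":-0.7,"travel":[0,0,0],"turn":0},{"claw":-0.7,"travel":[0,0,0],"turn":0}]'
```

```text
clock: 11.45
position: [0.5384, 0.1971, 0.073]
ee_rot: [-0.003, 0.771, 0.636, -0.006]
contact_force: [-0.3, 0.2, -0.2]
width: 0.0514
gripper_force: 0.0
clock: 11.95
position: [0.5439, 0.1997, 0.0328]
ee_rot: [0.001, 0.771, 0.637, 0.001]
contact_force: [-0.3, 0.5, -0.7]
width: 0.0512
gripper_force: 0.0
clock: 12.45
position: [0.5433, 0.2, 0.0324]
ee_rot: [0.001, 0.771, 0.637, 0.001]
contact_force: [-0.7, -1.0, 6.4]
width: 0.0202
gripper_force: 29.1
```

```bash
python3 -m inch '[{"claw":-0.7,"travel":[0,0,0.2],"turn":0},{"claw":-0.7,"travel":[0,0,0.4],"turn":0},{"claw":-0.7,"travel":[0,0,0.6],"turn":0},{"claw":-0.7,"travel":[-0.05,-0.1,0.75],"turn":0},{"claw":-0.7,"travel":[-0.1,-0.3,0.75],"turn":0}]'
python3 -m inch '[{"claw":-0.7,"travel":[-0.05,-0.2,0],"turn":0},{"claw":-0.7,"travel":[-0.1,-0.4,0],"turn":0},{"claw":-0.7,"travel":[-0.145,-0.6,0],"turn":0},{"claw":-0.7,"travel":[-0.145,-0.765,0],"turn":0},{"claw":-0.7,"travel":[-0.145,-0.765,0],"turn":0}]'
python3 -m inch '[{"claw":-0.7,"travel":[0,0,-0.15],"turn":0},{"claw":-0.7,"travel":[0,0,-0.32],"turn":0},{"claw":-0.7,"travel":[0,0,-0.32],"turn":0},{"claw":-0.7,"travel":[0,0,-0.32],"turn":0},{"claw":-0.7,"travel":[0,0,-0.32],"turn":0}]'
```

```text
clock: 12.95
position: [0.5258, 0.1416, 0.186]
ee_rot: [0.003, 0.77, 0.639, 0.005]
contact_force: [0.1, -1.7, -0.1]
width: 0.0196
gripper_force: 29.4
clock: 13.45
position: [0.4935, -0.0166, 0.1813]
ee_rot: [0.001, 0.772, 0.636, -0.0]
contact_force: [0.7, 0.5, -0.5]
width: 0.0197
gripper_force: 29.4
clock: 13.95
position: [0.495, -0.0129, 0.1186]
ee_rot: [0.001, 0.771, 0.637, 0.001]
contact_force: [0.5, 0.1, -1.0]
width: 0.02
gripper_force: 29.5
```

```bash
python3 -m inch '[{"claw":-0.7,"travel":[-0.003,0,-0.04],"turn":0},{"claw":-0.7,"travel":[-0.003,0,-0.065],"turn":0},{"claw":-0.7,"travel":[-0.003,0,-0.075],"turn":0},{"claw":-0.7,"travel":[-0.003,0,-0.085],"turn":0},{"claw":-0.7,"travel":[-0.003,0,-0.085],"turn":0}]'
python3 -m inch '[{"claw":-0.7,"travel":[0,0,-0.005],"turn":0},{"claw":-0.7,"travel":[0,0,-0.005],"turn":0},{"claw":-0.7,"travel":[0,0,-0.005],"turn":0}]'
```

```text
clock: 14.45
position: [0.4929, -0.0132, 0.0999]
ee_rot: [-0.0, 0.771, 0.637, -0.0]
contact_force: [-0.3, 0.3, -1.0]
width: 0.0197
gripper_force: 29.5
clock: 14.75
position: [0.4931, -0.0132, 0.0992]
ee_rot: [0.0, 0.771, 0.637, 0.0]
contact_force: [0.8, 0.1, -0.4]
width: 0.0199
gripper_force: 29.5
```

```bash
python3 -m inch '[{"claw":-0.3,"travel":[0,0,0],"turn":0},{"claw":0,"travel":[0,0,0],"turn":0},{"claw":0.2,"travel":[0,0,0],"turn":0},{"claw":0.2,"travel":[0,0,0.05],"turn":0},{"claw":0.2,"travel":[0,0,0.25],"turn":0}]'
python3 -m inch '[{"claw":0.2,"travel":[0,0.05,0.2],"turn":0},{"claw":0.2,"travel":[0,0.25,0.4],"turn":0},{"claw":0.2,"travel":[-0.03,0.5,0.45],"turn":0},{"claw":0.2,"travel":[-0.06,0.75,0.45],"turn":0},{"claw":0.2,"travel":[-0.09,0.95,0.45],"turn":0}]'
python3 -m inch '[{"claw":0.2,"travel":[0,0.2,0],"turn":0},{"claw":0.2,"travel":[0,0.2,0],"turn":0},{"claw":0.2,"travel":[0,0.2,0],"turn":0},{"claw":0.2,"travel":[0,0.2,0],"turn":0}]'
python3 bush.py w5.png
```

```text
clock: 15.25
position: [0.4902, -0.0127, 0.1469]
ee_rot: [-0.003, 0.771, 0.637, -0.003]
contact_force: [0.6, 0.6, -0.1]
width: 0.0511
gripper_force: 0.0
clock: 15.75
position: [0.4752, 0.1787, 0.2412]
ee_rot: [0.001, 0.771, 0.637, 0.002]
contact_force: [0.5, -0.1, -0.0]
width: 0.0514
gripper_force: 0.0
clock: 16.15
position: [0.475, 0.2159, 0.2394]
ee_rot: [0.0, 0.771, 0.637, -0.0]
contact_force: [1.2, 0.0, -1.2]
width: 0.0514
gripper_force: 0.0
tcp [0.475  0.2159 0.2394]
(274, 201) pos [0.46   0.1924 0.02  ] dia 0.0291 units from tcp [-0.075 -0.117 -1.097]
(249, 113) pos [0.454  0.2789 0.02  ] dia 0.0288 units from tcp [-0.105  0.315 -1.097]
(227, 16) pos [0.453  0.3603 0.02  ] dia 0.0264 units from tcp [-0.11   0.722 -1.097]
```

View pics/w5.png

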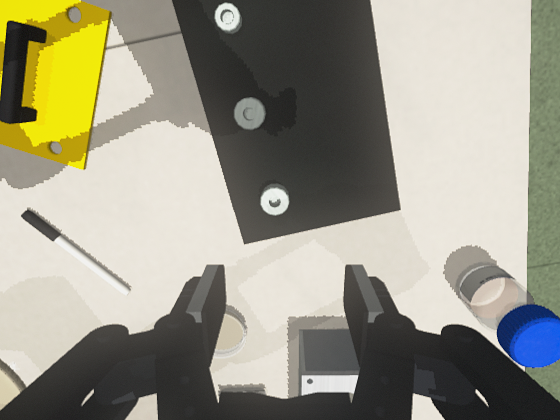

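```bash
python3 -m inch '[{"claw":0.2,"travel":[-0.073,-0.113,-0.1],"turn":0},{"claw":0.2,"travel":[-0.073,-0.113,-0.35],"turn":0},{"claw":0.2,"travel":[-0.073,-0.113,-0.6],"turn":0},{"claw":0.2,"travel":[-0.073,-0.113,-0.8],"turn":0},{"claw":0.2,"travel":[-0.073,-0.113,-0.8],"turn":0}]'
python3 -m inch '[{"claw":0.2,"travel":[0,0,-0.1],"turn":0},{"claw":0.2,"travel":[0,0,-0.2],"turn":0},{"claw":0.2,"travel":[0,0,-0.238],"turn":0},{"claw":0.2,"travel":[0,0,-0.238],"turn":0},{"claw":0.2,"travel":[0,0,-0.238],"turn":0}]'
python3 -m inch '[{"claw":-0.3,"travel":[0,0,0],"turn":0},{"claw":-0.6,"travel":[0,0,0],"turn":0},{"claw":-0.6,"travel":[0,0,0],"turn":0},{"claw":-0.6,"travel":[0,0,0],"turn":0},{"claw":-0.6,"travel":[0,0,0],"turn":0}]'
```

```text
clock: 16.7
position: [0.4564, 0.1916, 0.0749]
ee_rot: [-0.002, 0.772, 0.636, -0.005]
contact_force: [-1.4, -0.6, -0.2]
width: 0.0513
gripper_force: 0.0
clock: 17.2
position: [0.4617, 0.1942, 0.0329]
ee_rot: [0.001, 0.771, 0.637, 0.001]
contact_force: [-0.1, 0.7, -0.2]
width: 0.0512
gripper_force: 0.0
clock: 17.7
position: [0.4613, 0.1944, 0.0329]
ee_rot: [0.001, 0.771, 0.637, 0.001]
contact_force: [-0.5, -0.0, 4.0]
width: 0.0268
gripper_force: 29.2
```

```bash
python3 -m inch '[{"claw":-0.6,"travel":[0,0,0.2],"turn":0},{"claw":-0.6,"travel":[0,0,0.4],"turn":0},{"claw":-0.6,"travel":[0,0,0.6],"turn":0},{"claw":-0.6,"travel":[0,-0.1,0.75],"turn":0},{"claw":-0.6,"travel":[0,-0.3,0.75],"turn":0}]'
python3 -m inch '[{"claw":-0.6,"travel":[0.05,-0.2,0],"turn":0},{"claw":-0.6,"travel":[0.1,-0.4,0],"turn":0},{"claw":-0.6,"travel":[0.163,-0.6,0],"turn":0},{"claw":-0.6,"travel":[0.163,-0.735,0],"turn":0},{"claw":-0.6,"travel":[0.163,-0.735,0],"turn":0}]'
python3 -m inch '[{"claw":-0.6,"travel":[0,0,-0.15],"turn":0},{"claw":-0.6,"travel":[0,0,-0.35],"turn":0},{"claw":-0.6,"travel":[0,0,-0.36],"turn":0},{"claw":-0.6,"travel":[0,0,-0.37],"turn":0},{"claw":-0.6,"travel":[0,0,-0.37],"turn":0}]'
python3 -m inch '[{"claw":-0.6,"travel":[0,0,-0.01],"turn":0},{"claw":-0.6,"travel":[0,0,-0.02],"turn":0},{"claw":-0.6,"travel":[0,0,-0.02],"turn":0}]'
```

```text
clock: 18.2
position: [0.4639, 0.1359, 0.1868]
ee_rot: [0.003, 0.769, 0.639, 0.005]
contact_force: [1.3, -0.3, -0.7]
width: 0.0268
gripper_force: 29.7
clock: 18.7
position: [0.4935, -0.0159, 0.182]
ee_rot: [0.001, 0.772, 0.636, -0.0]
contact_force: [-0.1, 0.7, 0.5]
width: 0.0269
gripper_force: 29.7
clock: 19.2
position: [0.4937, -0.0124, 0.1087]
ee_rot: [0.001, 0.771, 0.637, 0.001]
contact_force: [0.8, -0.3, -1.1]
width: 0.027
gripper_force: 29.8
clock: 19.5
position: [0.4941, -0.0126, 0.1057]
ee_rot: [0.001, 0.771, 0.637, 0.001]
contact_force: [-2.0, 1.3, 10.0]
width: 0.0273
gripper_force: 30.8
```

```bash
python3 -m inch '[{"claw":-0.6,"travel":[0,0,0.1],"turn":0},{"claw":-0.6,"travel":[0,-0.05,0.27],"turn":0},{"claw":-0.6,"travel":[-0.05,-0.25,0.27],"turn":0},{"claw":-0.6,"travel":[-0.1,-0.45,0.27],"turn":0},{"claw":-0.6,"travel":[-0.15,-0.65,0.27],"turn":0}]'
python3 -m inch '[{"claw":-0.6,"travel":[-0.05,-0.2,0],"turn":0},{"claw":-0.6,"travel":[-0.1,-0.4,0],"turn":0},{"claw":-0.6,"travel":[-0.14,-0.61,0],"turn":0},{"claw":-0.6,"travel":[-0.14,-0.61,-0.2],"turn":0},{"claw":-0.6,"travel":[-0.14,-0.61,-0.4],"turn":0}]'
python3 -m inch '[{"claw":-0.6,"travel":[0,0,-0.1],"turn":0},{"claw":-0.6,"travel":[0,0,-0.18],"turn":0},{"claw":-0.6,"travel":[0,0,-0.19],"turn":0},{"claw":-0.6,"travel":[0,0,-0.19],"turn":0},{"claw":-0.6,"travel":[0,0,-0.19],"turn":0}]'
```

```text
clock: 20.0
position: [0.4631, -0.1439, 0.1587]
ee_rot: [0.001, 0.77, 0.638, 0.001]
contact_force: [1.1, 0.5, -0.2]
width: 0.0269
gripper_force: 29.8
clock: 20.5
position: [0.4361, -0.2676, 0.0785]
ee_rot: [0.003, 0.772, 0.636, 0.001]
contact_force: [0.2, -0.1, -1.5]
width: 0.0267
gripper_force: 29.8
clock: 21.0
position: [0.4359, -0.2653, 0.0407]
ee_rot: [0.001, 0.771, 0.637, 0.0]
contact_force: [-0.1, 0.1, -0.4]
width: 0.0271
gripper_force: 29.8
```

```bash
python3 -m inch '[{"claw":-0.6,"travel":[0,0,-0.03],"turn":0},{"claw":-0.6,"travel":[0,0,-0.033],"turn":0},{"claw":-0.3,"travel":[0,0,-0.033],"turn":0},{"claw":0.1,"travel":[0,0,-0.033],"turn":0},{"claw":0.1,"travel":[0,0,-0.033],"turn":0}]'
python3 -m inch '[{"claw":0.1,"travel":[0,0,0.15],"turn":0},{"claw":0.2,"travel":[0,0,0.4],"turn":0},{"claw":0.2,"travel":[0,0.05,0.65],"turn":0},{"claw":0.2,"travel":[0,0.2,0.85],"turn":0},{"claw":0.2,"travel":[0,0.45,1],"turn":0}]'
python3 -m inch '[{"claw":0.2,"travel":[0.02,0.2,0],"turn":0},{"claw":0.2,"travel":[0.05,0.4,0],"turn":0},{"claw":0.2,"travel":[0.1,0.6,0],"turn":0},{"claw":0.2,"travel":[0.1,0.8,0],"turn":0},{"claw":0.2,"travel":[0.1,1,0],"turn":0}]'
python3 -m inch '[{"claw":0.2,"travel":[0.02,0.2,0],"turn":0},{"claw":0.2,"travel":[0.05,0.4,0],"turn":0},{"claw":0.2,"travel":[0.05,0.6,0],"turn":0},{"claw":0.2,"travel":[0.05,0.8,0],"turn":0},{"claw":0.2,"travel":[0.05,1,0],"turn":0}]'
python3 -m inch '[{"claw":0.2,"travel":[0,0.2,0],"turn":0},{"claw":0.2,"travel":[0,0.2,0],"turn":0},{"claw":0.2,"travel":[0,0.2,0],"turn":0},{"claw":0.2,"travel":[0,0.2,0],"turn":0}]'
python3 bush.py w6.png; python3 -c "
from h import *
grab('top','t2.png')"
```

```text
clock: 21.5
position: [0.435, -0.2647, 0.033]
ee_rot: [-0.0, 0.771, 0.637, 0.0]
contact_force: [-0.1, 0.6, 0.0]
width: 0.0471
gripper_force: 0.0
clock: 22.0
position: [0.4364, -0.1838, 0.2315]
ee_rot: [0.003, 0.772, 0.636, 0.001]
contact_force: [0.1, 0.6, -0.2]
width: 0.0514
gripper_force: 0.0
clock: 22.5
position: [0.4548, 0.0191, 0.2281]
ee_rot: [0.0, 0.771, 0.637, 0.0]
contact_force: [1.0, -0.7, 0.5]
width: 0.0512
gripper_force: 0.0
clock: 23.0
position: [0.4646, 0.219, 0.228]
ee_rot: [0.0, 0.771, 0.637, -0.0]
contact_force: [0.7, 0.0, 0.7]
width: 0.0514
gripper_force: 0.0
clock: 23.4
position: [0.4648, 0.2564, 0.2279]
ee_rot: [0.0, 0.771, 0.637, -0.001]
contact_force: [-0.3, -1.1, 0.7]
width: 0.0516
gripper_force: 0.0
tcp [0.4648 0.2564 0.2279]
(269, 156) pos [0.454  0.2787 0.02  ] dia 0.0291 units from tcp [-0.054  0.111 -1.04 ]
(248, 64) pos [0.453  0.3596 0.02  ] dia 0.0233 units from tcp [-0.059  0.516 -1.04 ]
```

View pics/t2.png

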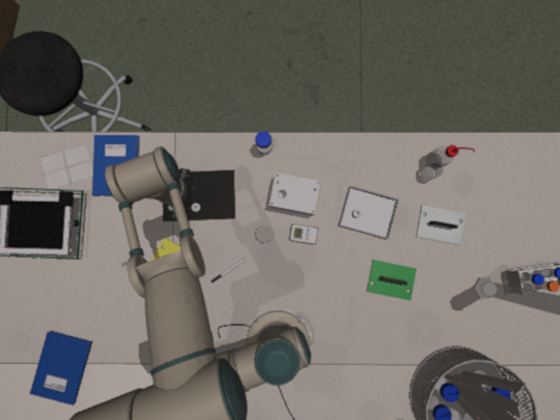

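```bash
python3 -m inch '[{"claw":0.2,"travel":[-0.047,0.12,-0.2],"turn":0},{"claw":0.2,"travel":[-0.047,0.12,-0.45],"turn":0},{"claw":0.2,"travel":[-0.047,0.12,-0.7],"turn":0},{"claw":0.2,"travel":[-0.047,0.12,-0.75],"turn":0},{"claw":0.2,"travel":[-0.047,0.12,-0.75],"turn":0}]'
python3 -m inch '[{"claw":0.2,"travel":[0,0,-0.1],"turn":0},{"claw":0.2,"travel":[0,0,-0.2],"turn":0},{"claw":0.2,"travel":[0,0,-0.228],"turn":0},{"claw":0.2,"travel":[0,0,-0.228],"turn":0},{"claw":0.2,"travel":[0,0,-0.228],"turn":0}]'
python3 -m inch '[{"claw":-0.3,"travel":[0,0,0],"turn":0},{"claw":-0.6,"travel":[0,0,0],"turn":0},{"claw":-0.6,"travel":[0,0,0],"turn":0},{"claw":-0.6,"travel":[0,0,0],"turn":0},{"claw":-0.6,"travel":[0,0,0],"turn":0}]'
```

```text
clock: 24.0
position: [0.455, 0.2801, 0.0771]
ee_rot: [-0.0, 0.771, 0.637, -0.002]
contact_force: [-0.4, -0.6, 1.2]
width: 0.0512
gripper_force: 0.0
clock: 24.5
position: [0.4572, 0.2819, 0.0344]
ee_rot: [0.001, 0.771, 0.637, 0.002]
contact_force: [-0.1, -0.2, -0.2]
width: 0.0512
gripper_force: 0.0
clock: 25.0
position: [0.4565, 0.2818, 0.034]
ee_rot: [0.0, 0.771, 0.637, 0.001]
contact_force: [-0.4, -0.2, 5.2]
width: 0.0269
gripper_force: 29.1
```

```bash
python3 -m inch '[{"claw":-0.6,"travel":[0,0,0.2],"turn":0},{"claw":-0.6,"travel":[0,0,0.4],"turn":0},{"claw":-0.6,"travel":[0,-0.05,0.6],"turn":0},{"claw":-0.6,"travel":[0,-0.2,0.75],"turn":0},{"claw":-0.6,"travel":[0,-0.4,0.75],"turn":0}]'
python3 -m inch '[{"claw":-0.6,"travel":[0.03,-0.2,0],"turn":0},{"claw":-0.6,"travel":[0.06,-0.4,0],"turn":0},{"claw":-0.6,"travel":[0.09,-0.6,0],"turn":0},{"claw":-0.6,"travel":[0.12,-0.8,0],"turn":0},{"claw":-0.6,"travel":[0.15,-1,0],"turn":0}]'
python3 -m inch '[{"claw":-0.6,"travel":[0.038,-0.067,0],"turn":0},{"claw":-0.6,"travel":[0.038,-0.067,-0.15],"turn":0},{"claw":-0.6,"travel":[0.038,-0.067,-0.35],"turn":0},{"claw":-0.6,"travel":[0.038,-0.067,-0.37],"turn":0},{"claw":-0.6,"travel":[0.038,-0.067,-0.37],"turn":0}]'
python3 -m inch '[{"claw":-0.6,"travel":[0,0,-0.01],"turn":0},{"claw":-0.6,"travel":[0,0,-0.02],"turn":0},{"claw":-0.6,"travel":[0,0,-0.02],"turn":0}]'
```

```text
clock: 25.5
position: [0.4588, 0.2026, 0.1877]
ee_rot: [0.002, 0.77, 0.638, 0.005]
contact_force: [0.7, -1.7, -1.1]
width: 0.0266
gripper_force: 29.6
clock: 26.0
position: [0.4856, -0.0001, 0.1832]
ee_rot: [0.0, 0.771, 0.637, 0.0]
contact_force: [-0.1, 0.2, -1.1]
width: 0.0269
gripper_force: 29.6
clock: 26.5
position: [0.4928, -0.0115, 0.1085]
ee_rot: [-0.001, 0.771, 0.637, -0.001]
contact_force: [0.7, 0.2, -0.4]
width: 0.0266
gripper_force: 31.0
clock: 26.8
position: [0.494, -0.0115, 0.1066]
ee_rot: [0.001, 0.771, 0.637, 0.001]
contact_force: [-2.2, 0.9, 6.8]
width: 0.0266
gripper_force: 31.7
```

```bash
python3 -m inch '[{"claw":-0.6,"travel":[0,0,0.1],"turn":0},{"claw":-0.6,"travel":[0,-0.05,0.27],"turn":0},{"claw":-0.6,"travel":[-0.05,-0.25,0.27],"turn":0},{"claw":-0.6,"travel":[-0.1,-0.45,0.27],"turn":0},{"claw":-0.6,"travel":[-0.15,-0.65,0.27],"turn":0}]'
python3 -m inch '[{"claw":-0.6,"travel":[-0.05,-0.2,0],"turn":0},{"claw":-0.6,"travel":[-0.1,-0.4,0],"turn":0},{"claw":-0.6,"travel":[-0.14,-0.6,0],"turn":0},{"claw":-0.6,"travel":[-0.17,-0.8,0],"turn":0},{"claw":-0.6,"travel":[-0.17,-0.97,0],"turn":0}]'
python3 -m inch '[{"claw":-0.6,"travel":[0,0,-0.1],"turn":0},{"claw":-0.6,"travel":[0,0,-0.3],"turn":0},{"claw":-0.6,"travel":[0,0,-0.5],"turn":0},{"claw":-0.6,"travel":[0,0,-0.59],"turn":0},{"claw":-0.6,"travel":[0,0,-0.59],"turn":0}]'
```

```text
clock: 27.3
position: [0.4633, -0.1429, 0.1601]
ee_rot: [0.001, 0.77, 0.638, 0.001]
contact_force: [1.6, 0.5, 0.4]
width: 0.0267
gripper_force: 31.0
clock: 27.8
position: [0.4286, -0.3379, 0.1598]
ee_rot: [0.001, 0.771, 0.637, -0.0]
contact_force: [1.4, 0.4, -1.1]
width: 0.0264
gripper_force: 31.0
clock: 28.3
position: [0.428, -0.3344, 0.0387]
ee_rot: [-0.003, 0.771, 0.637, -0.0]
contact_force: [-0.6, -0.1, -0.5]
width: 0.0267
gripper_force: 31.0
```

```bash
python3 -m inch '[{"claw":-0.6,"travel":[0,0,-0.01],"turn":0},{"claw":-0.6,"travel":[0,0,-0.015],"turn":0},{"claw":-0.3,"travel":[0,0,-0.015],"turn":0},{"claw":0.1,"travel":[0,0,-0.015],"turn":0},{"claw":0.1,"travel":[0,0,-0.015],"turn":0}]'
python3 -m inch '[{"claw":0.1,"travel":[0,0,0.15],"turn":0},{"claw":0.2,"travel":[0,0,0.4],"turn":0},{"claw":0.2,"travel":[0,0.05,0.65],"turn":0},{"claw":0.2,"travel":[0,0.2,0.85],"turn":0},{"claw":0.2,"travel":[0,0.45,1],"turn":0}]'
python3 -m inch '[{"claw":0.2,"travel":[0.02,0.2,0],"turn":0},{"claw":0.2,"travel":[0.05,0.4,0],"turn":0},{"claw":0.2,"travel":[0.1,0.6,0],"turn":0},{"claw":0.2,"travel":[0.1,0.8,0],"turn":0},{"claw":0.2,"travel":[0.1,1,0],"turn":0}]'
python3 -m inch '[{"claw":0.2,"travel":[0,0.2,0],"turn":0},{"claw":0.2,"travel":[0,0.4,0],"turn":0},{"claw":0.2,"travel":[0,0.6,0],"turn":0},{"claw":0.2,"travel":[0,0.8,0],"turn":0},{"claw":0.2,"travel":[0,1,0],"turn":0}]'
python3 -m inch '[{"claw":0.2,"travel":[0,0.2,0],"turn":0},{"claw":0.2,"travel":[0,0.4,0],"turn":0},{"claw":0.2,"travel":[0,0.5,0],"turn":0},{"claw":0.2,"travel":[0,0.5,0],"turn":0},{"claw":0.2,"travel":[0,0.5,0],"turn":0}]'
python3 bush.py w7.png
```

```text
clock: 28.8
position: [0.4296, -0.3363, 0.0384]
ee_rot: [0.001, 0.771, 0.637, 0.0]
contact_force: [-0.5, -0.1, -0.3]
width: 0.0472
gripper_force: 0.0
clock: 29.3
position: [0.4306, -0.2553, 0.2366]
ee_rot: [0.003, 0.772, 0.636, 0.001]
contact_force: [1.3, 0.1, 0.9]
width: 0.051
gripper_force: 0.0
clock: 29.8
position: [0.4492, -0.0522, 0.2332]
ee_rot: [0.0, 0.771, 0.637, 0.0]
contact_force: [0.3, 0.5, 0.1]
width: 0.0513
gripper_force: 0.0
clock: 30.3
position: [0.4489, 0.1478, 0.2333]
ee_rot: [0.0, 0.771, 0.637, 0.0]
contact_force: [0.6, -0.1, 0.5]
width: 0.0511
gripper_force: 0.0
clock: 30.8
position: [0.4489, 0.246, 0.2328]
ee_rot: [0.0, 0.77, 0.638, -0.0]
contact_force: [-0.1, -0.8, 0.6]
width: 0.0512
gripper_force: 0.0
tcp [0.4489 0.246  0.2328]
(265, 47) pos [0.4531 0.3597 0.02  ] dia 0.0239 units from tcp [ 0.021  0.568 -1.064]
```

```bash
python3 -m inch '[{"claw":0.2,"travel":[0.028,0.2,-0.1],"turn":0},{"claw":0.2,"travel":[0.028,0.4,-0.25],"turn":0},{"claw":0.2,"travel":[0.028,0.576,-0.45],"turn":0},{"claw":0.2,"travel":[0.028,0.576,-0.7],"turn":0},{"claw":0.2,"travel":[0.028,0.576,-0.75],"turn":0}]'
python3 -m inch '[{"claw":0.2,"travel":[0,0,-0.1],"turn":0},{"claw":0.2,"travel":[0,0,-0.2],"turn":0},{"claw":0.2,"travel":[0,0,-0.257],"turn":0},{"claw":0.2,"travel":[0,0,-0.257],"turn":0},{"claw":0.2,"travel":[0,0,-0.257],"turn":0}]'
python3 -m inch '[{"claw":-0.4,"travel":[0,0,0],"turn":0},{"claw":-0.7,"travel":[0,0,0],"turn":0},{"claw":-0.7,"travel":[0,0,0],"turn":0},{"claw":-0.7,"travel":[0,0,0],"turn":0},{"claw":-0.7,"travel":[0,0,0],"turn":0}]'
```

```text
clock: 31.35
position: [0.4518, 0.3588, 0.0782]
ee_rot: [-0.0, 0.771, 0.637, -0.005]
contact_force: [-1.5, -1.4, -0.6]
width: 0.0513
gripper_force: 0.0
clock: 31.85
position: [0.4558, 0.3611, 0.0326]
ee_rot: [0.0, 0.771, 0.637, 0.001]
contact_force: [0.7, -0.1, 0.9]
width: 0.0513
gripper_force: 0.0
clock: 32.35
position: [0.4555, 0.3617, 0.0327]
ee_rot: [0.0, 0.771, 0.637, 0.001]
contact_force: [-0.5, -1.4, 6.4]
width: 0.0195
gripper_force: 29.2
```

```bash
python3 -m inch '[{"claw":-0.7,"travel":[0,0,0.2],"turn":0},{"claw":-0.7,"travel":[0,0,0.4],"turn":0},{"claw":-0.7,"travel":[0,-0.05,0.6],"turn":0},{"claw":-0.7,"travel":[0,-0.2,0.75],"turn":0},{"claw":-0.7,"travel":[0,-0.4,0.75],"turn":0}]'
python3 -m inch '[{"claw":-0.7,"travel":[0.03,-0.2,0],"turn":0},{"claw":-0.7,"travel":[0.06,-0.4,0],"turn":0},{"claw":-0.7,"travel":[0.09,-0.6,0],"turn":0},{"claw":-0.7,"travel":[0.12,-0.8,0],"turn":0},{"claw":-0.7,"travel":[0.15,-1,0],"turn":0}]'
python3 -m inch '[{"claw":-0.7,"travel":[0.042,-0.2,0],"turn":0},{"claw":-0.7,"travel":[0.042,-0.4,0],"turn":0},{"claw":-0.7,"travel":[0.042,-0.474,0],"turn":0},{"claw":-0.7,"travel":[0.042,-0.474,-0.15],"turn":0},{"claw":-0.7,"travel":[0.042,-0.474,-0.32],"turn":0}]'
python3 -m inch '[{"claw":-0.7,"travel":[0,0,0],"turn":0},{"claw":-0.7,"travel":[0,0,0],"turn":0},{"claw":-0.7,"travel":[0,0,0],"turn":0}]'
```

```text
clock: 32.85
position: [0.4578, 0.2832, 0.1864]
ee_rot: [0.001, 0.77, 0.638, 0.006]
contact_force: [0.3, 0.1, -1.0]
width: 0.0197
gripper_force: 29.4
clock: 33.35
position: [0.4847, 0.08, 0.1816]
ee_rot: [0.0, 0.771, 0.637, 0.0]
contact_force: [0.8, -0.0, -1.2]
width: 0.0198
gripper_force: 29.4
clock: 33.85
position: [0.4945, -0.0138, 0.1181]
ee_rot: [0.002, 0.771, 0.637, 0.002]
contact_force: [0.2, -0.6, -1.2]
width: 0.02
gripper_force: 29.4
clock: 34.15
position: [0.4945, -0.0131, 0.1189]
ee_rot: [0.001, 0.77, 0.637, 0.001]
contact_force: [0.1, 0.2, -0.9]
width: 0.0194
gripper_force: 29.5
```

```bash
python3 -m inch '[{"claw":-0.7,"travel":[-0.003,0,-0.04],"turn":0},{"claw":-0.7,"travel":[-0.003,0,-0.065],"turn":0},{"claw":-0.7,"travel":[-0.003,0,-0.075],"turn":0},{"claw":-0.7,"travel":[-0.003,0,-0.09],"turn":0},{"claw":-0.7,"travel":[-0.003,0,-0.09],"turn":0}]'
python3 -m inch '[{"claw":-0.7,"travel":[0,0,-0.003],"turn":0},{"claw":-0.7,"travel":[0,0,-0.003],"turn":0},{"claw":-0.7,"travel":[0,0,-0.003],"turn":0}]'
```

```text
clock: 34.65
position: [0.4926, -0.0133, 0.0991]
ee_rot: [-0.0, 0.771, 0.637, 0.0]
contact_force: [-0.2, 1.2, -0.5]
width: 0.0197
gripper_force: 29.5
clock: 34.95
position: [0.4928, -0.0134, 0.0989]
ee_rot: [0.0, 0.771, 0.637, 0.0]
contact_force: [0.2, 0.5, -0.6]
width: 0.0194
gripper_force: 29.5
```

```bash
python3 -m inch '[{"claw":-0.3,"travel":[0,0,0],"turn":0},{"claw":0,"travel":[0,0,0],"turn":0},{"claw":0.2,"travel":[0,0,0],"turn":0},{"claw":0.2,"travel":[0,0,0.05],"turn":0},{"claw":0.2,"travel":[0,0,0.25],"turn":0}]'
python3 -m inch '[{"claw":0.2,"travel":[-0.02,-0.1,0.2],"turn":0},{"claw":0.2,"travel":[-0.06,-0.3,0.4],"turn":0},{"claw":0.2,"travel":[-0.1,-0.5,0.45],"turn":0},{"claw":0.2,"travel":[-0.14,-0.7,0.45],"turn":0},{"claw":0.2,"travel":[-0.17,-0.9,0.45],"turn":0}]'
python3 -m inch '[{"claw":0.2,"travel":[-0.04,-0.2,0],"turn":0},{"claw":0.2,"travel":[-0.08,-0.4,0],"turn":0},{"claw":0.2,"travel":[-0.12,-0.6,0],"turn":0},{"claw":0.2,"travel":[-0.16,-0.8,0],"turn":0},{"claw":0.2,"travel":[-0.2,-1,0],"turn":0}]'
python3 -m inch '[{"claw":0.2,"travel":[-0.04,-0.2,0],"turn":0},{"claw":0.2,"travel":[-0.09,-0.4,0],"turn":0},{"claw":0.2,"travel":[-0.09,-0.6,0],"turn":0},{"claw":0.2,"travel":[-0.09,-0.8,0],"turn":0},{"claw":0.2,"travel":[-0.09,-1,0],"turn":0}]'
python3 -m inch '[{"claw":0.2,"travel":[0,0,0],"turn":0},{"claw":0.2,"travel":[0,0,0],"turn":0},{"claw":0.2,"travel":[0,0,0],"turn":0}]'
python3 - <<'E'
from h import *
import pickle
s,im=grab('wrist','w8.png'); print(s['position'],s['qpos']); pickle.dump(s,open('w8.pkl','wb'))
_,t=grab('top','t3.png')
a=cv2.resize(t[150:290,150:470],(800,350)); b=np.zeros((250,800,3),np.uint8); b[:,:333]=cv2.resize(im[:420],(333,250)); 
_,d=grab('side','s3.png'); b[:,340:790]=cv2.resize(d[150:300,180:450],(450,250))
cv2.imwrite('pics/m3.png',np.vstack([a,b]))
E
```

```text
clock: 35.45
position: [0.4897, -0.013, 0.1466]
ee_rot: [-0.003, 0.771, 0.637, -0.003]
contact_force: [1.0, 1.2, 0.2]
width: 0.0515
gripper_force: 0.0
clock: 35.95
position: [0.4583, -0.195, 0.2408]
ee_rot: [0.002, 0.771, 0.637, 0.001]
contact_force: [1.5, 0.8, 0.6]
width: 0.0517
gripper_force: 0.0
clock: 36.45
position: [0.418, -0.395, 0.2397]
ee_rot: [0.0, 0.771, 0.637, 0.0]
contact_force: [0.4, 0.3, 0.6]
width: 0.0514
gripper_force: 0.0
clock: 36.95
position: [0.4003, -0.595, 0.2397]
ee_rot: [0.0, 0.771, 0.637, 0.0]
contact_force: [-0.3, -0.4, 0.8]
width: 0.0511
gripper_force: 0.0
clock: 37.25
position: [0.4007, -0.5923, 0.2392]
ee_rot: [-0.0, 0.771, 0.637, 0.0]
contact_force: [0.4, -0.6, 0.2]
width: 0.0513
gripper_force: 0.0
[ 0.4007428  -0.59225398  0.23918981] [-1.07339347e+00  4.96436129e-01  1.18322884e+00  5.58477664e-04
  1.46270167e+00 -8.84773391e-01]
```

View pics/m3.png

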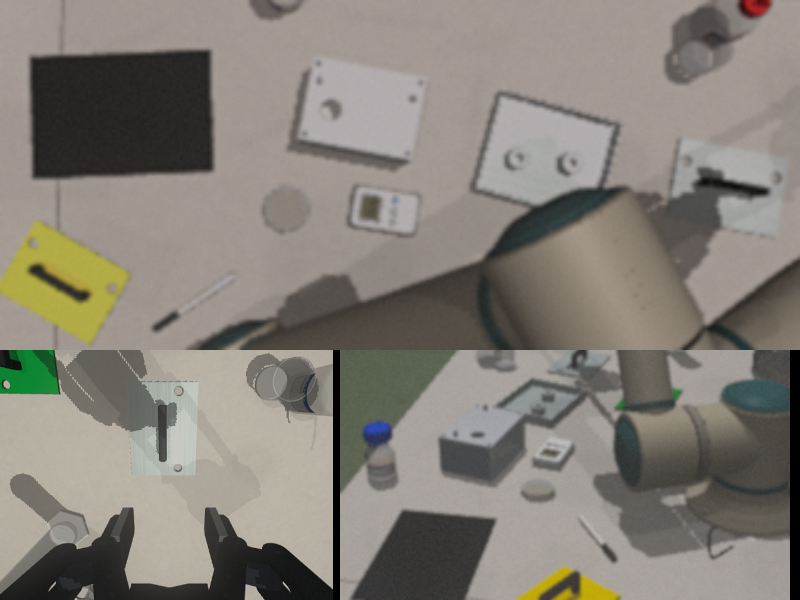

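```bash
python3 -m inch '[{"claw":0.2,"travel":[-0.018,0.178,-0.1],"turn":0},{"claw":0.2,"travel":[-0.018,0.178,-0.35],"turn":0},{"claw":0.2,"travel":[-0.018,0.178,-0.6],"turn":0},{"claw":0.2,"travel":[-0.018,0.178,-0.75],"turn":0},{"claw":0.2,"travel":[-0.018,0.178,-0.75],"turn":0}]' 60
python3 -m inch '[{"claw":0.2,"travel":[0,0,-0.1],"turn":0},{"claw":0.2,"travel":[0,0,-0.2],"turn":0},{"claw":0.2,"travel":[0,0,-0.252],"turn":0},{"claw":0.2,"travel":[0,0,-0.252],"turn":0},{"claw":0.2,"travel":[0,0,-0.252],"turn":0}]'
```

```text
clock: 37.9
position: [0.3955, -0.5536, 0.0842]
ee_rot: [-0.005, 0.77, 0.638, 0.001]
contact_force: [-0.3, 1.5, -0.7]
width: 0.0513
gripper_force: 0.0
clock: 38.4
position: [0.3977, -0.5585, 0.0401]
ee_rot: [0.001, 0.771, 0.637, -0.0]
contact_force: [0.2, 0.1, -0.6]
width: 0.0512
gripper_force: 0.0
```

```bash
python3 -m inch '[{"claw":0.2,"travel":[0,0.007,-0.008],"turn":0},{"claw":0.2,"travel":[0,0.007,-0.008],"turn":0},{"claw":0.2,"travel":[0,0.007,-0.008],"turn":0}]'
python3 -m inch '[{"claw":-0.5,"travel":[0,0,0],"turn":0},{"claw":-1,"travel":[0,0,0],"turn":0},{"claw":-1,"travel":[0,0,0],"turn":0},{"claw":-1,"travel":[0,0,0],"turn":0},{"claw":-1,"travel":[0,0,0],"turn":0}]'
python3 -m inch '[{"claw":-1,"travel":[0,0,0],"turn":0},{"claw":-1,"travel":[0,0,0],"turn":0},{"claw":-1,"travel":[0,0,0],"turn":0}]'
```

```text
clock: 38.7
position: [0.3972, -0.5566, 0.0375]
ee_rot: [0.001, 0.771, 0.637, -0.0]
contact_force: [0.5, -0.1, -0.3]
width: 0.0511
gripper_force: 0.0
clock: 39.2
position: [0.3972, -0.5565, 0.0371]
ee_rot: [0.0, 0.771, 0.637, 0.0]
contact_force: [-0.3, 0.1, 1.3]
width: 0.0109
gripper_force: 60.3
clock: 39.5
position: [0.3971, -0.5566, 0.037]
ee_rot: [0.0, 0.771, 0.637, -0.0]
contact_force: [0.4, -0.1, 3.8]
width: 0.0108
gripper_force: 60.4
```

```bash
python3 -m inch '[{"claw":-1,"travel":[0,0,0.1],"turn":0},{"claw":-1,"travel":[0,0,0.3],"turn":0},{"claw":-1,"travel":[0,0,0.5],"turn":0},{"claw":-1,"travel":[0,0,0.7],"turn":0},{"claw":-1,"travel":[0.02,0.1,0.7],"turn":0}]'
python3 -m inch '[{"claw":-1,"travel":[0.04,0.2,0],"turn":0},{"claw":-1,"travel":[0.08,0.4,0],"turn":0},{"claw":-1,"travel":[0.12,0.6,0],"turn":0},{"claw":-1,"travel":[0.16,0.8,0],"turn":0},{"claw":-1,"travel":[0.2,1,0],"turn":0}]'
python3 -m inch '[{"claw":-1,"travel":[0.04,0.2,0],"turn":0},{"claw":-1,"travel":[0.08,0.4,0],"turn":0},{"claw":-1,"travel":[0.12,0.6,0],"turn":0},{"claw":-1,"travel":[0.16,0.8,0],"turn":0},{"claw":-1,"travel":[0.2,1,0],"turn":0}]'
python3 -m inch '[{"claw":-1,"travel":[0.03,0.15,0],"turn":0},{"claw":-1,"travel":[0.06,0.3,0],"turn":0},{"claw":-1,"travel":[0.083,0.4,0],"turn":0},{"claw":-1,"travel":[0.083,0.4,-0.05],"turn":0},{"claw":-1,"travel":[0.083,0.4,-0.15],"turn":0}]'
python3 -m inch '[{"claw":-1,"travel":[0,0,0],"turn":0},{"claw":-1,"travel":[0,0,0],"turn":0},{"claw":-1,"travel":[0,0,0],"turn":0},{"claw":-1,"travel":[0,0,0],"turn":0}]'
```

```text
clock: 40.0
position: [0.4023, -0.5416, 0.1828]
ee_rot: [0.007, 0.771, 0.636, -0.002]
contact_force: [0.3, 0.3, -1.9]
width: 0.0114
gripper_force: 59.9
clock: 40.5
position: [0.4405, -0.3343, 0.1758]
ee_rot: [-0.001, 0.771, 0.637, -0.0]
contact_force: [1.1, 0.1, -2.5]
width: 0.0106
gripper_force: 59.7
clock: 41.0
position: [0.4804, -0.1345, 0.1761]
ee_rot: [-0.001, 0.771, 0.637, -0.0]
contact_force: [1.2, 0.1, -1.7]
width: 0.0106
gripper_force: 59.8
clock: 41.5
position: [0.4983, -0.0564, 0.1469]
ee_rot: [0.001, 0.77, 0.638, 0.0]
contact_force: [1.4, 0.1, -2.8]
width: 0.0103
gripper_force: 59.8
clock: 41.9
position: [0.4981, -0.057, 0.1475]
ee_rot: [0.001, 0.771, 0.637, 0.0]
contact_force: [0.3, 0.4, -2.2]
width: 0.0109
gripper_force: 59.7
```

```bash
python3 -m inch '[{"claw":-1,"travel":[0,0.002,-0.05],"turn":0},{"claw":-1,"travel":[0,0.002,-0.1],"turn":0},{"claw":-1,"travel":[0,0.002,-0.12],"turn":0},{"claw":-1,"travel":[0,0.002,-0.13],"turn":0},{"claw":-1,"travel":[0,0.002,-0.13],"turn":0}]'
python3 -m inch '[{"claw":-1,"travel":[0,0,-0.015],"turn":0},{"claw":-1,"travel":[0,0,-0.025],"turn":0},{"claw":-1,"travel":[0,0,-0.035],"turn":0},{"claw":-1,"travel":[0,0,-0.035],"turn":0}]'
```

```text
clock: 42.4
position: [0.4974, -0.0559, 0.1203]
ee_rot: [-0.0, 0.771, 0.637, -0.0]
contact_force: [-0.1, 0.8, -2.1]
width: 0.0107
gripper_force: 59.7
clock: 42.8
position: [0.4975, -0.0559, 0.1136]
ee_rot: [-0.0, 0.771, 0.637, -0.0]
contact_force: [0.2, 0.7, -3.5]
width: 0.0111
gripper_force: 59.7
```

```bash
python3 -m inch '[{"claw":-1,"travel":[0,0,-0.007],"turn":0},{"claw":-1,"travel":[0,0,-0.012],"turn":0},{"claw":-1,"travel":[0,0,-0.012],"turn":0},{"claw":-1,"travel":[0,0,-0.012],"turn":0}]'
```

```text
clock: 43.2
position: [0.4978, -0.056, 0.112]
ee_rot: [0.0, 0.771, 0.637, 0.0]
contact_force: [-1.0, 0.5, 3.8]
width: 0.0108
gripper_force: 60.6
```

Seated contact at z = 0.112, the expected height. Releasing, backing off and checking.

```bash
python3 -m inch '[{"claw":-0.5,"travel":[0,0,0],"turn":0},{"claw":0,"travel":[0,0,0],"turn":0},{"claw":0.2,"travel":[0,0,0],"turn":0},{"claw":0.2,"travel":[0,0,0],"turn":0}]'
python3 -m inch '[{"claw":0.2,"travel":[0,0,0.15],"turn":0},{"claw":0.2,"travel":[0,0,0.35],"turn":0},{"claw":0.2,"travel":[0,-0.1,0.55],"turn":0},{"claw":0.2,"travel":[0,-0.2,0.63],"turn":0},{"claw":0.2,"travel":[0,-0.2,0.63],"turn":0}]'
python3 -m inch '[{"claw":0.2,"travel":[0,0,0],"turn":0},{"claw":0.2,"travel":[0,0,0],"turn":0},{"claw":0.2,"travel":[0,0,0],"turn":0}]'
python3 - <<'E'
from h import *
s,im=grab('wrist','w9.png'); print(s['position'],s['contact_force'])
_,d=grab('side','s4.png')
cv2.imwrite('pics/m4.png',np.hstack([cv2.resize(im[:300,130:430],(400,400)),cv2.resize(d[150:270,180:300],(400,400))]))
E
```

```text
clock: 43.6
position: [0.4977, -0.056, 0.1113]
ee_rot: [0.0, 0.771, 0.637, 0.0]
contact_force: [0.0, -0.3, -0.1]
width: 0.051
gripper_force: 0.0
clock: 44.1
position: [0.4997, -0.0983, 0.2405]
ee_rot: [0.004, 0.771, 0.636, 0.002]
contact_force: [-0.1, 0.6, -0.1]
width: 0.0512
gripper_force: 0.0
clock: 44.4
position: [0.4968, -0.095, 0.2359]
ee_rot: [-0.001, 0.77, 0.637, -0.001]
contact_force: [0.5, -0.3, 0.3]
width: 0.0512
gripper_force: 0.0
[ 0.49678136 -0.09502928  0.23593112] [ 0.52399848 -0.31989661  0.26751104]
```

View pics/m4.png

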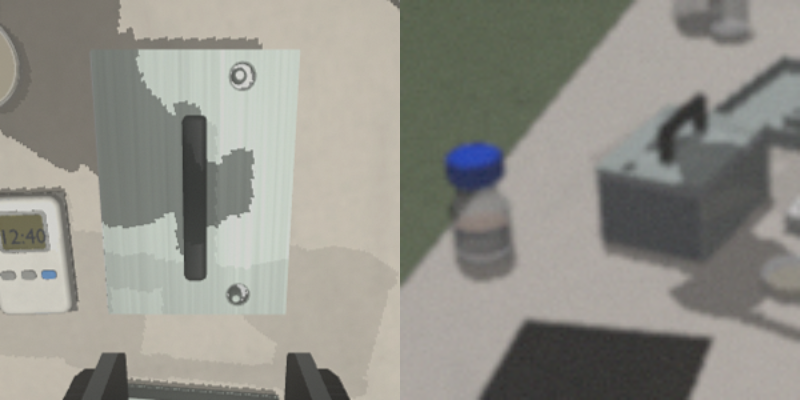

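The cover lies flat with both pins through its holes (left panel, around (242,75) and (237,294)). The bottle, dish and timer are where they were, and the mat is empty. Handing in.

```bash
python3 -c "
from rig import ticket
print(ticket.sign_off())"
```

```text
the job is handed in; nothing more can be done
None
```

All four bushes are sorted: the two 22 mm ones went through the bore into the box and the two 29 mm ones, tried on the bore first, are in the tray; the cover is back flat on its pins, the bystanders are undisturbed, and the job was handed in at about 44 s.

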